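Press the axle cap onto the bucket-dolly wheel

ROBOT

A 7-joint arm with a two-finger parallel gripper is mounted at the origin on the work surface. World frame = base frame: x ahead of the robot, y to its left, z up, the work surface at z = 0. Lengths are in m, angles in rad, forces in N, time in s.
With the tool pointing down it reaches from about 0.4 to 0.85 m from the base axis. Payload 4.5 kg.
Tool frame: the origin (TCP) lies at the very end of the fingers, on their centre line; the grasp point (between the pads) lies 19 mm behind it; y points along the fingers, x is the direction in which the jaws open and shut, and the axes are right-handed (so a half turn about y gives the same grasp; the last joint's range is limited). The gripper opens to 88 mm and grips with 3 to 60 N. Pads are 18 mm wide; open, the fingers measure 123 mm over their backs; the gripper's body (75 mm by 187 mm) begins 45 mm behind the grasp point.
Start: joints at [1.34, 0.689, -0.195, 1.565, 0.157, 0.902, -0.215], TCP at [0.164, -0.603, 0.212] pointing down, gripper open.
Joint ranges: [-3.01, 3.01], [-0.46, 2.08], [-1.47, 1.51], [0.13, 2.56], [-1, 4.14], [0.04, 2.09], [-2.66, 2.66]. Speed limits (rad/s): [2.57, 2.57, 3.14, 3.14, 3.14, 3.14, 3.14].

INTERFACE

Orientations are given as a unit quaternion [x, y, z, w].
In Python, from plant import r gives the robot as it stands.
- The arm moves only by the shell command python3 -m inch 'ROWS' [OPENING] [FORCE]. ROWS is JSON, a list of rows, each a list of 6 numbers: the shift along the tool's x, y, z in mm, then the turn, a rotation vector about the tool's x, y, z in rad. In form: [[x, y, z, ax, ay, az], ...]. A call has 1 to 12 rows; each row shifts and turns the commanded pose from where the row before left it, along the tool's axes as they then stand; what a row does not reach is not made up. A row lasts 1/12 s, in which the tool goes at most 41.7 mm and 7.16 degrees, less where a joint would pass 70% of its speed; a pose out of reach is approached as far as the arm can. A call is refused whole if a number of a shift passes 41.7 or a number of a turn 0.125, either way. A call with a gripper value outside its range is refused whole. OPENING is the finger opening in mm, from 0 to 88.1, set as the call begins (- or left out, the last holds). The fingers move at their own pace and stop on an object; FORCE is the grip in N (left out, the last holds). Time passes only in rows, so rows that do not move let the fingers close. It gives the time, the measured TCP pose, the force and the opening at its end, in the units of the state.
- r.get_state(): the state, without advancing time (a new reading comes with each control period).
- r.snapshot(name): name is "scene" or "top" or "wrist"; returns a dict with "img" (480x640x3 uint8, red, green, blue), "range_z" (480x640 float32, m along the optical axis (not along the pixel's ray), 0 where there is no reading), "mtx" (3x3 intrinsics, pixels), "camera_from_world" (4x4, takes a point from world to camera coordinates); the wrist camera has in their place "tool_from_camera" (4x4, takes a point from camera to tool coordinates, whose origin is the TCP and whose axes are the tool frame's). Camera axes: x right, y down, z forward; pixel columns grow to the right and rows downward; lengths in m; the calibration is good to about 2 mm. The wrist camera is an equidistant fisheye: a pixel r from the principal point sees the ray r / f radians off the axis. A picture is of the moment at which its call begins: read the wrist's pose just before it.
- r.finish_job(): hands the job in, once; it reports no verdict.
The state is a dict: "clock": time; "q": joint angles; "qd": joint speeds; "joint_torque": joint torques, N m; "tool_pos": TCP position; "eef_rot": TCP orientation; "contact_force": force on the tool from outside, world axes, zero at the start; "moment": the same for the moment, N m; "opening": opening from 0.0 (shut) to 1.0 (fully open).
Only numpy, scipy, OpenCV 4.12 (cv2) and the standard library are available. Lean on these libraries where they do the work, as an engineer would, in place of code of your own. Each camera call takes 0.05 s, during which the arm holds its last target.

TASK

One of the two dolly wheels still has a bare steel axle sticking up out of its hub. Take the loose orange push-on cap from the bench, set it over that axle and press it straight down until it is fully home against the hub, then let go and leave it there.

Things in the scene. Friction and masses are not known exactly. Their poses are not given: they have to be found in the camera images.
- cap_mid (a point): Loose orange push-on cap, 48 mm across, 56 mm tall, 60 g, upright on the bench, mouth down. Point: its centre, 28 mm above its rim; z up, closed flat top. Inside: bell mouth 40 mm wide at the rim narrowing over 8 mm to a 20 mm bore, 50 mm deep; teeth 24 mm above the rim bite an 18 mm shaft. Press it held in the gripper or on its top: a steady 5 to 20 N keeps it moving. It stays where left.
- axle_foot (a point): Centre of the white hub's flat top face (48 mm across) on the wheel with the bare axle, 54 mm above the bench; the cap's rim must rest on this face. z up along the axle: fixed plain steel shaft 18 mm thick, rising 48 mm above this point, its last 14 mm tapering to a 6 mm tip. Black tyre 110 mm across, 4 mm below the hub face. The cap slides freely until about 14 mm above home, then the teeth bite.
- done_top (a point): Top centre of the orange cap already fitted on the other, equal wheel, 110 mm above the bench and 190 mm from the bare axle along the same green steel bar (75 mm by 400 mm, 14 mm thick). That wheel is finished; it is fixed. z up.
- dust_cap: A bystander not needed: loose blue cap, 48 mm across, 40 mm tall; origin at the centre of its underside, z up. It stands in one row with the orange cap, a flat steel washer (52 mm across) and a white plaster casting (54 mm across, 38 mm tall), centres at least 95 mm apart.
Not all that is in view belongs to the job. What is meant by the part that bears cap_mid is not black, and is the smaller of those in its own colour.

How it is judged:
At the end, for the whole second after the job is handed in: The orange cap sits on the bare axle, pressed home: its rim within 4 mm of the hub face, its centre within 8 mm of the axle's line, upright within 10 degrees (z of cap_mid in the frame of axle_foot between 0.022 and 0.032 m and horizontal distance between cap_mid and axle_foot below 0.008 m and angle between cap_mid's own z axis and vertical below 0.17 rad); the robot touches nothing.
It also fails if it takes over 40 s, if anything falls off the work surface, if the arm or the gripper's body presses on something with over 40 N, if the wrist force passes 120 N, or if a joint passes its speed limit or range.

## Working session

There is one attempt and no reset: what is moved stays moved. The work goes in short steps, Python scripts to look and compute and a shell command to move; the robot and the scene stay as the last step left them, time stands still between calls to the robot, and variables do not carry over. Pictures are saved under pics/ and viewed, and the job is handed in when it is done.

```bash
ls; mkdir -p pics; python3 - <<'E'
from plant import r
import cv2,numpy as np,pickle
s=r.get_state();print(s)
d={}
for n in("scene","top"):
    a=r.snapshot(n);d[n]=a
    cv2.imwrite(f"pics/{n}1.png",a["img"][:,:,::-1]);print(n,a["mtx"],a["camera_from_world"])
pickle.dump(d,open("d1.pkl","wb"))
E
```

```text
pics
{'clock': 0.0, 'q': array([ 1.3397713 ,  0.68999012, -0.19449452,  1.56634072,  0.15730622,
        0.9025454 , -0.21507332]), 'qd': array([ 0.00084125,  0.00019816, -0.00094398, -0.00070497, -0.00144577,
       -0.00010803, -0.00067038]), 'joint_torque': array([ 1.51059010e-05, -5.27564549e+01, -1.26726028e+00, -1.53429562e+01,
       -5.27778617e-02,  6.43584921e-03,  1.63317918e-04]), 'tool_pos': array([ 0.16333747, -0.60255514,  0.21080667]), 'eef_rot': array([-0.5612973 ,  0.43014592, -0.42901814,  0.56201714]), 'contact_force': array([-0.16436264,  0.41417915, -0.06339133]), 'moment': array([-0.02533566, -0.02397305,  0.01743832]), 'opening': 0.9987819306772667}
scene [[446.60346295   0.         324.24776516]
 [  0.         446.60346295 234.14564969]
 [  0.           0.           1.        ]] [[ 0.70731791  0.70678763 -0.01235398 -0.35771796]
 [ 0.51849389 -0.53060331 -0.67054024 -0.18667264]
 [-0.48048461  0.46787966 -0.74177029  1.08644897]
 [ 0.          0.          0.          1.        ]]
top [[436.66844431   0.         316.0186772 ]
 [  0.         436.66844431 236.83856421]
 [  0.           0.           1.        ]] [[ 0.00404387 -0.999912   -0.01263468 -0.02008224]
 [-0.98517165 -0.00181644 -0.17156202  0.54214329]
 [ 0.17152397  0.0131411  -0.9850923   0.78510223]
 [ 0.          0.          0.          1.        ]]
```

View pics/scene1.png

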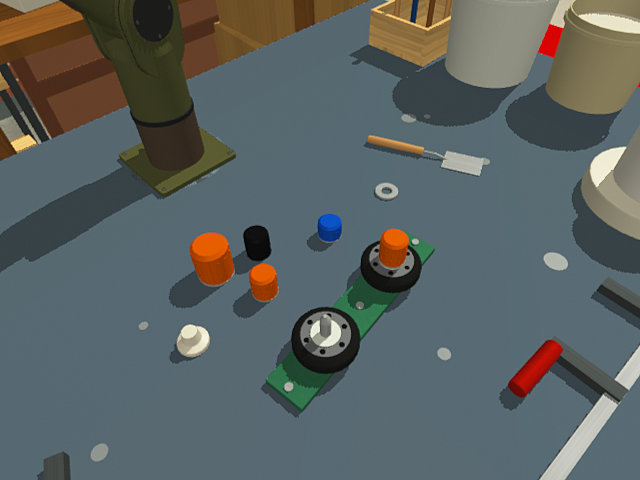

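View pics/top1.png

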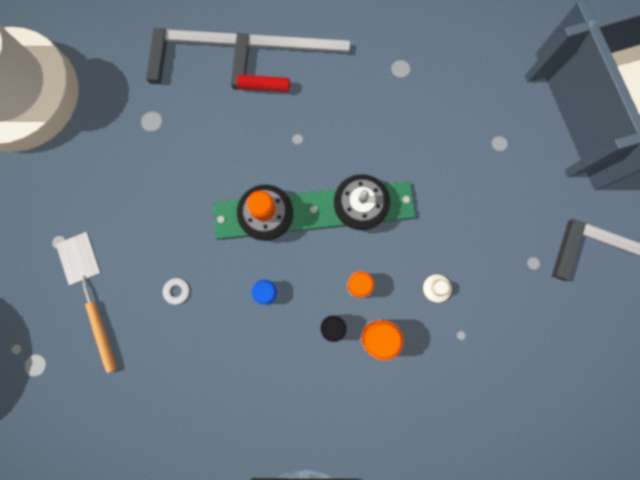

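Candidates for the cap:
- small orange: scene (264,282), top (361,285)
- large orange: scene (212,259), top (383,340)
- black: scene (257,243), top (333,328)
- fitted orange: scene (394,248), top (261,207), already finished
- blue: scene (330,228), top (264,292)

I choose the small loose orange one, which stands in the row with the washer, blue cap and casting. The bare axle is at top (363,198), scene (326,325). Next I measure both and check a close crop.

```bash
cat > h.py <<'E'
import numpy as np,cv2
def world_pts(a,mask):
    v,u=np.nonzero(mask&(a["range_z"]>0)); z=a["range_z"][v,u]
    K=a["mtx"]; pc=np.c_[(u-K[0,2])/K[0,0]*z,(v-K[1,2])/K[1,1]*z,z]
    T=np.linalg.inv(a["camera_from_world"]); return pc@T[:3,:3].T+T[:3,3]
def ray(a,u,v,h):
    K=a["mtx"];T=np.linalg.inv(a["camera_from_world"])
    d=T[:3,:3]@np.array([(u-K[0,2])/K[0,0],(v-K[1,2])/K[1,1],1.]);o=T[:3,3]
    return o+d*(h-o[2])/d[2]
def comps(m):
    n,l,st,c=cv2.connectedComponentsWithStats(m.astype(np.uint8)); 
    return [(l==i,st[i],c[i]) for i in range(1,n) if st[i,4]>60]
E
python3 - <<'E'
import pickle,numpy as np,cv2
from h import *
d=pickle.load(open("d1.pkl","rb"))
for n,a in d.items():
    hsv=cv2.cvtColor(a["img"],cv2.COLOR_RGB2HSV)
    m=(hsv[...,0]>5)&(hsv[...,0]<16)&(hsv[...,1]>220)&(hsv[...,2]>90)
    mb=(hsv[...,0]>105)&(hsv[...,0]<125)&(hsv[...,1]>200)
    for nm,mm in(("or",m),("bl",mb)):
      for k,st,c in comps(mm):
        P=world_pts(a,k); zt=np.percentile(P[:,2],97); t=P[P[:,2]>zt-.004]
        if zt>.3: continue
        (x,y),R=cv2.minEnclosingCircle(t[:,:2].astype(np.float32))
        print(n,nm,c.round(),"top z %.3f circ %.4f %.4f R %.4f med"%(zt,x,y,R),np.median(t,0).round(4))
    # axle region
    P=world_pts(a,np.ones((480,640),bool)); idx=np.nonzero(a["range_z"].ravel()>0)[0]
    white=((hsv[...,1]<60)&(hsv[...,2]>150)).ravel()[idx]
    c=(363,198) if n=="top" else (326,335)
    v,u=np.divmod(idx,640); near=(np.hypot(u-c[0],v-c[1])<45)
    hf=near&(abs(P[:,2]-.054)<.003)
    tp=near&(P[:,2]>.085)
    ty=near&(abs(P[:,2]-.05)<.008)
    for q in(hf,tp,ty):
        if q.sum()>3:
            (x,y),R=cv2.minEnclosingCircle(P[q][:,:2].astype(np.float32));print(n,q.sum(),"circ",x,y,R,"max z",P[q][:,2].max(),P[q].mean(0).round(4))
a=d["scene"]["img"][200:400,200:430,::-1];cv2.imwrite("pics/crop1.png",cv2.resize(a,None,fx=3,fy=3)[:600,:690])
E
```

```text
scene or [393. 247.] top z 0.111 circ 0.5967 0.0792 R 0.0221 med [0.5969 0.0788 0.11  ]
scene or [212. 258.] top z 0.082 circ 0.3569 -0.1409 R 0.0305 med [ 0.3581 -0.1415  0.0807]
scene or [263. 282.] top z 0.058 circ 0.4576 -0.1043 R 0.0224 med [ 0.4583 -0.1048  0.0558]
scene bl [414.  11.] top z 0.128 circ 0.0243 0.8844 R 0.0075 med [0.025  0.8843 0.1265]
scene bl [329. 227.] top z 0.042 circ 0.4421 0.0788 R 0.0221 med [0.4424 0.0778 0.0402]
scene 1384 circ 0.6172563433647156 -0.10650207102298737 0.04656912386417389 max z 0.05696969612701108 [ 0.6197 -0.1102  0.0528]
scene 120 circ 0.6175915598869324 -0.10829167813062668 0.008897554129362106 max z 0.10292553384965575 [ 0.6195 -0.1103  0.0946]
scene 3070 circ 0.6168761849403381 -0.1078583300113678 0.054706208407878876 max z 0.05752179759040976 [ 0.6223 -0.1131  0.0501]
top or [260. 205.] top z 0.114 circ 0.5933 0.0822 R 0.0213 med [0.5922 0.0811 0.1112]
top or [360. 284.] top z 0.059 circ 0.4532 -0.1015 R 0.0215 med [ 0.4541 -0.1018  0.0573]
top or [382. 340.] top z 0.084 circ 0.3534 -0.1382 R 0.0313 med [ 0.3534 -0.139   0.0821]
top bl [264. 292.] top z 0.044 circ 0.4387 0.0793 R 0.0216 med [0.4395 0.0791 0.0416]
top 1257 circ 0.612236499786377 -0.10782060027122498 0.049679990857839584 max z 0.05694263372808672 [ 0.6127 -0.1073  0.0532]
top 81 circ 0.6146312952041626 -0.10764577984809875 0.00931892916560173 max z 0.10554346161673156 [ 0.6129 -0.107   0.096 ]
top 2270 circ 0.6144575476646423 -0.10729919373989105 0.05481532961130142 max z 0.057933594416747836 [ 0.6119 -0.1067  0.051 ]
```

View pics/crop1.png

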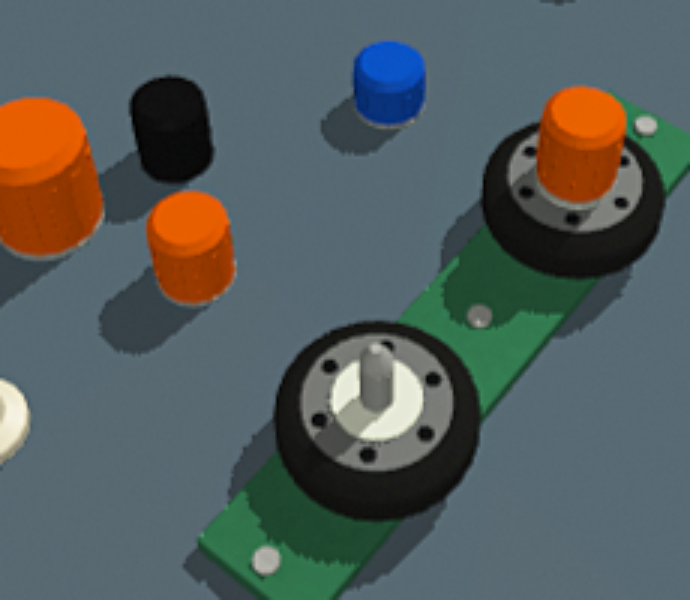

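The crop shows the small orange cap at crop (190,245). Its radius and 56 mm height match the description, and it stands apart from the larger orange and black ones. The bare axle is at crop (376,375). The 190 mm spacing also agrees (measured 189). Next I work out the tool-frame moves.

```bash
cat >> h.py <<'E'
from scipy.spatial.transform import Rotation as Ro
def show(s,target=None):
    R=Ro.from_quat(s["eef_rot"]).as_matrix()
    print("t",round(s["clock"],2),"pos",s["tool_pos"].round(4),"F",s["contact_force"].round(1),"op",round(s["opening"]*88.1,1))
    print("q",s["q"].round(2));print("R\n",R.round(3))
    if target is not None:print("tool shift mm",(R.T@(np.array(target)-s["tool_pos"])*1000).round(1))
E
python3 - <<'E'
from plant import r
from h import *
s=r.get_state();show(s,[.4555,-.103,.20]);show(s,[.4555,-.103,.026])
E
```

```text
t 0.1 pos [ 0.1634 -0.6026  0.2109] F [-0.  -0.8  0. ] op 88.1
q [ 1.34  0.69 -0.19  1.57  0.16  0.9  -0.22]
R
 [[ 0.262 -0.001  0.965]
 [-0.965  0.002  0.262]
 [-0.002 -1.    -0.   ]]
tool shift mm [-405.7   11.5  412.7]
t 0.1 pos [ 0.1634 -0.6026  0.2109] F [-0.  -0.8  0. ] op 88.1
q [ 1.34  0.69 -0.19  1.57  0.16  0.9  -0.22]
R
 [[ 0.262 -0.001  0.965]
 [-0.965  0.002  0.262]
 [-0.002 -1.    -0.   ]]
tool shift mm [-405.4  185.5  412.8]
```

```bash
python3 -m inch '[[-25,0,25,0,0,0],[-25,0,25,0,0,0],[-25,0,25,0,0,0],[-25,0,25,0,0,0],[-25,0,25,0,0,0],[-25,0,25,0,0,0],[-25,0,25,0,0,0],[-25,0,25,0,0,0],[-25,0,25,0,0,0],[-25,0,25,0,0,0],[-25,0,25,0,0,0],[-25,0,25,0,0,0]]' 70 25; python3 - <<'E'
from plant import r
from h import *
s=r.get_state();show(s,[.4555,-.103,.15])
E
```

```text
clock: 1.1
tool_pos: [0.375, -0.2335, 0.2115]
eef_rot: [0.562, -0.43, 0.43, -0.562]
contact_force: [0.2, -1.8, -0.8]
opening: 0.793
t 1.1 pos [ 0.375  -0.2335  0.2115] F [ 0.2 -1.8 -0.8] op 69.9
q [ 0.56  0.46 -0.16  2.09  0.13  0.6  -0.99]
R
 [[ 0.262 -0.     0.965]
 [-0.965  0.     0.262]
 [-0.    -1.    -0.   ]]
tool shift mm [-104.9   61.5  111.9]
```

```bash
python3 -m inch '[[-21,10,22,0,0,0],[-21,10,22,0,0,0],[-21,10,22,0,0,0],[-21,10,22,0,0,0],[-21,10,24,0,0,0],[0,11,0,0,0,0],[0,0,0,0,0,0],[0,0,0,0,0,0]]'; python3 - <<'E'
from plant import r
from h import *
import pickle
s=r.get_state();show(s,[.4555,-.103,.026])
a=r.snapshot("wrist");a["s"]=s;pickle.dump(a,open("w1.pkl","wb"));print(a["mtx"],a["tool_from_camera"])
cv2.imwrite("pics/w1.png",a["img"][:,:,::-1])
E
```

```text
clock: 1.77
tool_pos: [0.4542, -0.1047, 0.1502]
eef_rot: [0.562, -0.43, 0.429, -0.561]
contact_force: [-0.5, -0.4, 0.2]
opening: 0.796
t 1.77 pos [ 0.4542 -0.1047  0.1502] F [-0.5 -0.4  0.2] op 70.1
q [ 0.19  0.59 -0.1   2.1   0.13  0.46 -1.31]
R
 [[ 0.262 -0.002  0.965]
 [-0.965 -0.     0.262]
 [-0.    -1.    -0.002]]
tool shift mm [ -1.3 124.2   2. ]
[[371.64829954   0.         325.68683911]
 [  0.         371.64829954 239.58633715]
 [  0.           0.           1.        ]] [[ 9.99999467e-01  8.37228925e-04  6.04711225e-04  3.48399888e-04]
 [-3.56376218e-04 -2.69825742e-01  9.62909104e-01 -1.72681297e-01]
 [ 9.69342009e-04 -9.62908806e-01 -2.69825299e-01  6.90311404e-02]
 [ 0.00000000e+00  0.00000000e+00  0.00000000e+00  1.00000000e+00]]
```

View pics/w1.png

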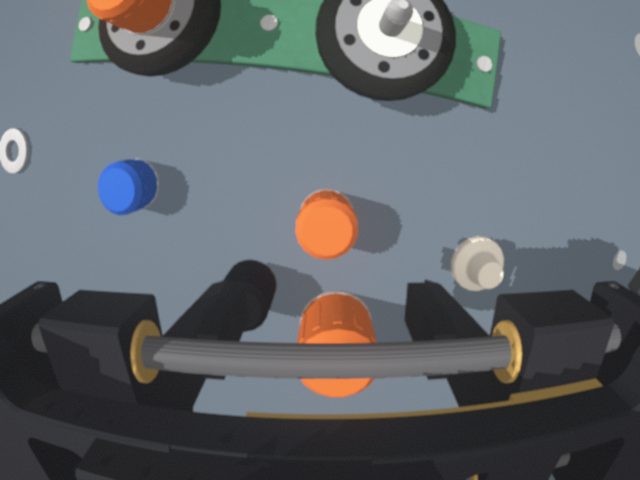

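The wrist view shows the small cap's top disc at (327,228), the larger orange cap at (337,345), the axle tip at (398,12), and the casting at (480,262). I cast rays for the cap top and the axle tip.

```bash
cat >> h.py <<'E'
def wray(a,u,v,h):
    K=a["mtx"];s=a["s"];x=(u-K[0,2])/K[0,0];y=(v-K[1,2])/K[1,1];t=np.hypot(x,y)
    d=np.array([np.sin(t)*x/t,np.sin(t)*y/t,np.cos(t)]);T=a["tool_from_camera"]
    R=Ro.from_quat(s["eef_rot"]).as_matrix();o=s["tool_pos"]+R@T[:3,3];d=R@T[:3,:3]@d
    return o+d*(h-o[2])/d[2]
def wpix(a,p):
    s=a["s"];R=Ro.from_quat(s["eef_rot"]).as_matrix();T=a["tool_from_camera"]
    c=T[:3,:3].T@(R.T@(np.array(p)-s["tool_pos"])-T[:3,3]);t=np.arctan2(np.hypot(c[0],c[1]),c[2]);k=t/np.hypot(c[0],c[1])
    return a["mtx"][:2,:2]@(c[:2]*k)+a["mtx"][:2,2]
E
python3 - <<'E'
import pickle
from h import *
a=pickle.load(open("w1.pkl","rb"))
print("tcp pix",wpix(a,a["s"]["tool_pos"]))
# top disc: brighter orange blob
hsv=cv2.cvtColor(a["img"],cv2.COLOR_RGB2HSV)
m=(hsv[...,0]>5)&(hsv[...,0]<18)&(hsv[...,1]>150)&(hsv[...,2]>235)
for k,st,c in comps(m):
    cs=max(cv2.findContours(k.astype(np.uint8),0,1)[0],key=len)
    e=cv2.fitEllipse(cs);print(st,e)
    if abs(e[0][1]-228)<25:
        P=np.array([wray(a,*p[0],.056) for p in cs]);(x,y),R=cv2.minEnclosingCircle(P[:,:2].astype(np.float32));print("cap",x,y,R,P.mean(0))
print("cap click",wray(a,327,228,.056),"axle tip",wray(a,398,6,.102),"hub c",wray(a,391,25,.054))
E
```

```text
tcp pix [324.73204611 279.38464749]
[ 88   0  34  10 242] ((103.08129119873047, 3.655339479446411), (9.211273193359375, 34.36552429199219), 88.28802490234375)
[ 296  200   56   56 2351] ((323.0689392089844, 228.24847412109375), (51.8486213684082, 56.23146438598633), 129.1567840576172)
cap 0.4565083980560303 -0.10285856574773788 0.021471012383699417 [ 0.45673481 -0.102406    0.056     ]
[307 330  39  13 327] ((328.0579833984375, 336.8529052734375), (10.681059837341309, 39.12624740600586), 82.78498077392578)
[303 379  65  17 773] ((335.9887390136719, 386.2039794921875), (16.18859100341797, 68.42408752441406), 89.49018859863281)
cap click [ 0.45743991 -0.1053587   0.056     ] axle tip [ 0.61297388 -0.10692386  0.102     ] hub c [ 0.61606347 -0.11009998  0.054     ]
```

Wrist gives the cap at (0.4565,-0.103), in agreement with the fixed cameras. Descending to TCP z of 0.026.

```bash
python3 -m inch '[[-1,16,2,0,0,0],[0,16,0,0,0,0],[0,16,0,0,0,0],[0,16,0,0,0,0],[0,16,0,0,0,0],[0,16,0,0,0,0],[0,10,0,0,0,0],[0,10,0,0,0,0],[0,8,0,0,0,0],[0,0,0,0,0,0],[0,0,0,0,0,0]]'; python3 -m inch '[[0,0,0,0,0,0],[0,0,0,0,0,0],[0,0,0,0,0,0],[0,0,0,0,0,0],[0,0,0,0,0,0],[0,0,0,0,0,0]]' 30 35;  python3 - <<'E'
from plant import r
from h import *
s=r.get_state();show(s,[.616,-.1075,.135])
E
```

```text
clock: 2.73
tool_pos: [0.4568, -0.1035, 0.0267]
eef_rot: [0.562, -0.43, 0.43, -0.561]
contact_force: [0.5, -0.1, -0.7]
opening: 0.797
clock: 3.23
tool_pos: [0.4573, -0.1033, 0.027]
eef_rot: [-0.561, 0.429, -0.43, 0.562]
contact_force: [-0.1, 0.3, 3.8]
opening: 0.505
t 3.23 pos [ 0.4573 -0.1033  0.027 ] F [-0.1  0.3  3.8] op 44.5
q [ 0.14  0.84 -0.03  2.17  0.17  0.14 -1.35]
R
 [[ 0.261  0.001  0.965]
 [-0.965 -0.     0.261]
 [ 0.001 -1.     0.001]]
tool shift mm [  45.6 -107.9  152.1]
```

```bash
python3 -m inch '[[0,0,0,0,0,0],[0,0,0,0,0,0],[0,0,0,0,0,0],[0,0,0,0,0,0]]' ;  python3 - <<'E'
from plant import r
from h import *
a=r.snapshot("scene");cv2.imwrite("pics/s2.png",cv2.resize(a["img"][190:340,180:380,::-1],None,fx=4,fy=4))
E
```

```text
clock: 3.57
tool_pos: [0.4573, -0.1033, 0.0269]
eef_rot: [-0.562, 0.429, -0.43, 0.562]
contact_force: [0.7, -2.1, 5.6]
opening: 0.504
```

View pics/s2.png

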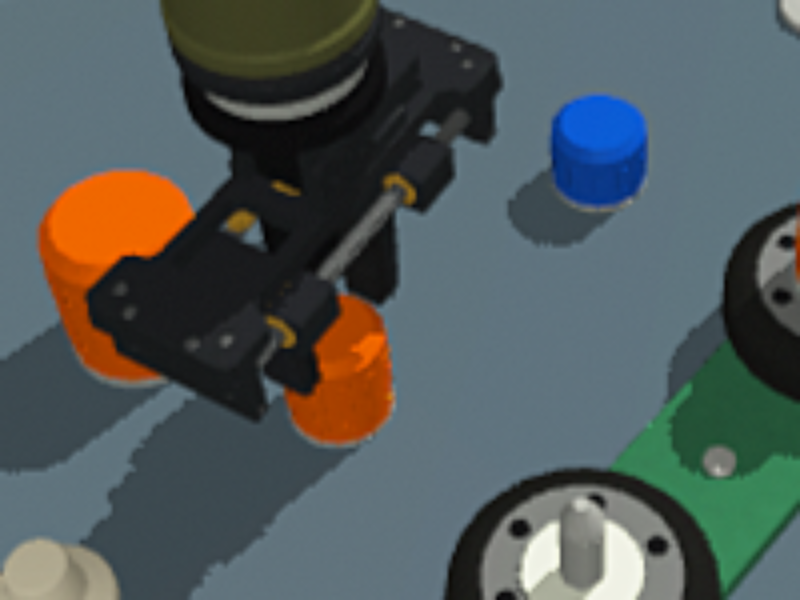

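The crop shows the jaws on the cap's upper shoulder at crop (340,350). The opening reads 44 mm for a 48 mm cap and there is a 5 N upward force, so the grip may be on a bevel. The body clears the larger cap, so I regrip 8 mm lower.

```bash
python3 -m inch '[[0,0,0,0,0,0],[0,0,0,0,0,0],[0,0,0,0,0,0],[0,4,0,0,0,0],[0,4,0,0,0,0],[0,0,0,0,0,0]]' 65;python3 -m inch '[[0,0,0,0,0,0],[0,0,0,0,0,0],[0,0,0,0,0,0],[0,0,0,0,0,0],[0,0,0,0,0,0],[0,0,0,0,0,0],[0,0,0,0,0,0]]' 30 35;  python3 - <<'E'
from plant import r
from h import *
s=r.get_state();show(s)
a=r.snapshot("wrist");cv2.imwrite("pics/w2.png",a["img"][:,:,::-1])
E
```

```text
clock: 4.12
tool_pos: [0.4564, -0.1028, 0.0177]
eef_rot: [0.562, -0.43, 0.429, -0.561]
contact_force: [-0.5, -0.3, 0.6]
opening: 0.737
clock: 4.7
tool_pos: [0.4569, -0.103, 0.0187]
eef_rot: [-0.562, 0.43, -0.43, 0.562]
contact_force: [0.5, 0.0, -0.6]
opening: 0.529
t 4.7 pos [ 0.4569 -0.103   0.0187] F [ 0.5  0.  -0.6] op 46.6
q [ 0.14  0.86 -0.03  2.17  0.17  0.12 -1.35]
R
 [[ 0.262  0.     0.965]
 [-0.965 -0.     0.262]
 [ 0.    -1.     0.   ]]
```

View pics/w2.png

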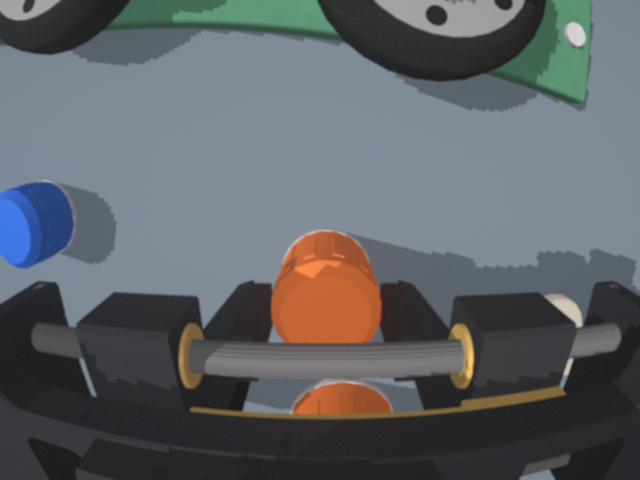

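Opening is now 46.6 mm with no vertical force, and the view shows the cap centred between the pads at (327,300). That is a good wall grip. Lifting.

```bash
python3 -m inch '[[0,-5,0,0,0,0],[0,-10,0,0,0,0],[0,-15,0,0,0,0],[0,-15,0,0,0,0],[0,-15,0,0,0,0],[0,-15,0,0,0,0],[0,-15,0,0,0,0],[0,-15,0,0,0,0],[0,-15,0,0,0,0],[0,-10,0,0,0,0],[0,0,0,0,0,0],[0,0,0,0,0,0]]';  python3 - <<'E'
from plant import r
from h import *
s=r.get_state();show(s,[.6155,-.1075,.15])
a=r.snapshot("scene");cv2.imwrite("pics/s3.png",cv2.resize(a["img"][120:400,180:440,::-1],None,fx=2,fy=2))
E
```

```text
clock: 5.75
tool_pos: [0.4571, -0.1031, 0.1495]
eef_rot: [-0.561, 0.429, -0.43, 0.562]
contact_force: [-0.4, -0.6, -1.1]
opening: 0.527
t 5.75 pos [ 0.4571 -0.1031  0.1495] F [-0.4 -0.6 -1.1] op 46.4
q [ 0.19  0.6  -0.1   2.09  0.13  0.46 -1.32]
R
 [[ 0.262  0.002  0.965]
 [-0.965 -0.     0.262]
 [ 0.001 -1.     0.002]]
tool shift mm [ 45.6  -0.2 151.7]
```

View pics/s3.png

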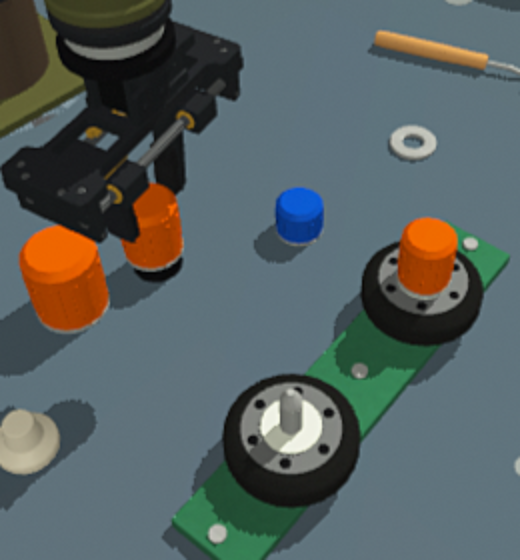

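The cap is lifted at crop (152,230), upright. The path to the axle at crop (290,410) is clear.

```bash
python3 -m inch '[[4,0,10,0,0,0],[5,0,17,0,0,0],[5,0,17,0,0,0],[5,0,17,0,0,0],[5,0,17,0,0,0],[5,0,17,0,0,0],[5,0,17,0,0,0],[5,0,17,0,0,0],[5,0,14,0,0,0],[2,0,10,0,0,0],[0,0,0,0,0,0],[0,0,0,0,0,0]]';  python3 - <<'E'
from plant import r
from h import *
import pickle
s=r.get_state();show(s,[.6165,-.1075,.15])
d={"s":s}
for n in("scene","top"):
    a=r.snapshot(n);d[n]=a
pickle.dump(d,open("d4.pkl","wb"))
x=cv2.resize(d["scene"]["img"][220:380,230:430,::-1],None,fx=2,fy=2);y=cv2.resize(d["top"]["img"][120:280,260:460,::-1],None,fx=2,fy=2)
cv2.imwrite("pics/s4.png",np.hstack([x,y]))
E
```

```text
clock: 6.8
tool_pos: [0.6157, -0.1071, 0.1474]
eef_rot: [0.562, -0.43, 0.429, -0.561]
contact_force: [-0.8, -0.0, -0.9]
opening: 0.527
t 6.8 pos [ 0.6157 -0.1071  0.1474] F [-0.8 -0.  -0.9] op 46.4
q [ 0.16  0.76 -0.11  1.63  0.11  0.76 -1.31]
R
 [[ 0.262 -0.002  0.965]
 [-0.965  0.     0.262]
 [-0.001 -1.    -0.002]]
tool shift mm [ 0.6 -2.6  0.7]
```

View pics/s4.png

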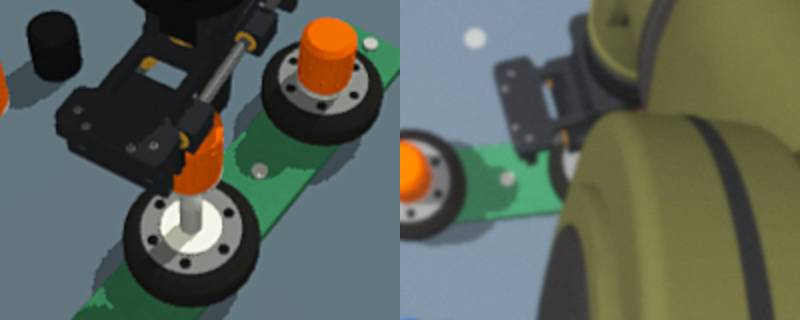

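```bash
python3 - <<'E'
import pickle
from h import *
d=pickle.load(open("d4.pkl","rb"));a=d["scene"]
def pr(p):
    c=a["camera_from_world"]@np.r_[p,1];q=a["mtx"]@c[:3];return q[:2]/q[2]
for p in([.6165,-.1075,.102],[.6165,-.1075,.054],[.6157,-.1071,.128],[.6157,-.1071,.184]):print(p,pr(p),(pr(p)-[230,220])*2)
cv2.imwrite("pics/s5.png",cv2.resize(a["img"][270:350,290:370,::-1],None,fx=7,fy=7,interpolation=cv2.INTER_CUBIC))
E
```

```text
[0.6165, -0.1075, 0.102] [324.98983986 315.91557583] [189.97967973 191.83115166]
[0.6165, -0.1075, 0.054] [325.33048549 332.29405874] [190.66097098 224.58811749]
[0.6157, -0.1071, 0.128] [324.59326211 305.79121995] [189.18652421 171.5824399 ]
[0.6157, -0.1071, 0.184] [324.10549801 282.95422419] [188.21099601 125.90844838]
```

View pics/s5.png

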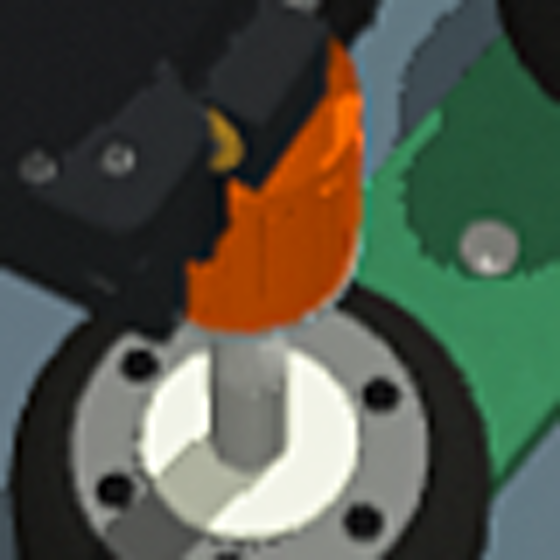

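Scene geometry agrees: cap centre u≈325.4 (predicted 324.6), axle u≈325.7 (predicted 325.2), and the cap's rim front at v≈317 as predicted. The cap is aligned with the axle, so I lower to just above the teeth.

```bash
python3 -m inch '[[0,5,0,0,0,0],[0,5,0,0,0,0],[0,5,0,0,0,0],[0,5,0,0,0,0],[0,5,0,0,0,0],[0,5,0,0,0,0],[0,0,0,0,0,0]]';python3 -m inch '[[0,5,0,0,0,0],[0,5,0,0,0,0],[0,5,0,0,0,0],[0,5,0,0,0,0],[0,0,0,0,0,0]]'
```

```text
clock: 7.48
tool_pos: [0.6157, -0.1073, 0.1173]
eef_rot: [0.562, -0.43, 0.429, -0.561]
contact_force: [-0.2, -0.4, -0.8]
opening: 0.526
clock: 7.9
tool_pos: [0.6165, -0.1078, 0.0976]
eef_rot: [0.562, -0.43, 0.43, -0.561]
contact_force: [0.8, -0.8, -1.1]
opening: 0.524
```

```bash
python3 -m inch '[[0,0,0,0,0,0],[0,3,0,0,0,0],[0,3,0,0,0,0],[0,3,0,0,0,0],[0,3,0,0,0,0],[0,0,0,0,0,0]]' - 55;python3 -m inch '[[0,3,0,0,0,0],[0,3,0,0,0,0],[0,0,0,0,0,0],[0,0,0,0,0,0]]'
```

```text
clock: 8.4
tool_pos: [0.6173, -0.1085, 0.0864]
eef_rot: [0.562, -0.429, 0.431, -0.561]
contact_force: [3.1, -3.4, -1.3]
opening: 0.524
clock: 8.73
tool_pos: [0.6178, -0.1086, 0.0804]
eef_rot: [-0.561, 0.429, -0.431, 0.562]
contact_force: [4.4, -3.6, -3.9]
opening: 0.521
```

The side force (+4,-4 N) shows the true axle is about 2 mm to +x,-y. I shift with it and continue.

```bash
python3 -m inch '[[1,0,1,0,0,0],[1,0,0,0,0,0],[0,2,0,0,0,0],[0,2,0,0,0,0],[0,0,0,0,0,0],[0,0,0,0,0,0]]';python3 - <<'E'
from plant import r
from h import *
show(r.get_state())
a=r.snapshot("scene")
cv2.imwrite("pics/s6.png",cv2.resize(a["img"][270:370,280:380,::-1],None,fx=6,fy=6,interpolation=cv2.INTER_CUBIC))
E
```

```text
clock: 9.23
tool_pos: [0.6184, -0.1086, 0.0775]
eef_rot: [-0.561, 0.429, -0.43, 0.562]
contact_force: [0.2, -2.5, 5.0]
opening: 0.522
t 9.23 pos [ 0.6184 -0.1086  0.0775] F [ 0.2 -2.5  5. ] op 46.0
q [ 0.15  0.86 -0.1   1.66  0.13  0.62 -1.32]
R
 [[ 0.262  0.001  0.965]
 [-0.965  0.     0.262]
 [-0.    -1.     0.001]]
```

View pics/s6.png

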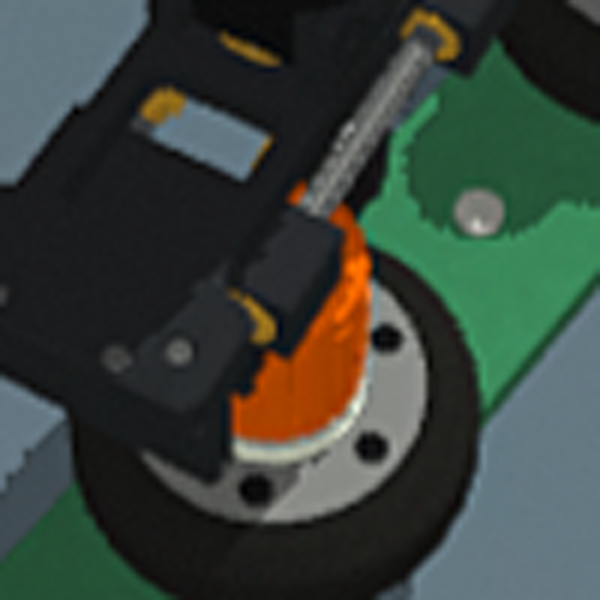

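The cap's rim is a few mm above the hub, with the white strip at crop (300,440). I press on in small steps.

```bash
python3 -m inch '[[0,2,0,0,0,0],[0,1,0,0,0,0],[0,1,0,0,0,0],[0,0,0,0,0,0],[0,0,0,0,0,0]]'; python3 -m inch '[[0,1,0,0,0,0],[0,1,0,0,0,0],[0,0,0,0,0,0],[0,0,0,0,0,0]]'
```

```text
clock: 9.7
tool_pos: [0.6185, -0.1085, 0.0742]
eef_rot: [-0.561, 0.429, -0.43, 0.562]
contact_force: [-1.0, -1.7, 10.1]
opening: 0.522
clock: 10.03
tool_pos: [0.6181, -0.1087, 0.0725]
eef_rot: [-0.562, 0.43, -0.43, 0.562]
contact_force: [-2.4, -1.7, 15.1]
opening: 0.522
```

```bash
python3 -m inch '[[0,1,0,0,0,0],[0,1,0,0,0,0],[0,0,0,0,0,0],[0,0,0,0,0,0]]'; python3 -m inch '[[0,1,0,0,0,0],[0,0,0,0,0,0],[0,0,0,0,0,0]]';python3 - <<'E'
from plant import r
from h import *
a=r.snapshot("scene")
cv2.imwrite("pics/s7.png",cv2.resize(a["img"][270:370,280:380,::-1],None,fx=6,fy=6,interpolation=cv2.INTER_CUBIC))
E
```

```text
clock: 10.37
tool_pos: [0.6181, -0.1087, 0.0724]
eef_rot: [-0.561, 0.429, -0.43, 0.562]
contact_force: [-6.1, -0.4, 28.4]
opening: 0.521
clock: 10.62
tool_pos: [0.6182, -0.1087, 0.0723]
eef_rot: [-0.561, 0.429, -0.43, 0.562]
contact_force: [-8.4, 0.2, 34.9]
opening: 0.521
```

View pics/s7.png

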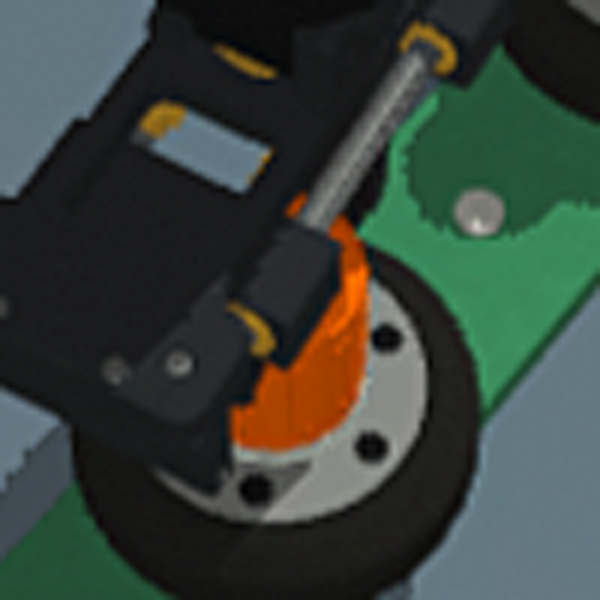

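Hard stop: the force rose from 15 to 35 N with no travel, at z 0.0723 (expected home 0.0727). The rim now covers the hub face. I relieve the load, open and retreat upwards.

```bash
python3 -m inch '[[0,-2,0,0,0,0],[0,-2,0,0,0,0],[0,0,0,0,0,0]]'; python3 -m inch '[[0,0,0,0,0,0],[0,0,0,0,0,0],[0,0,0,0,0,0],[0,0,0,0,0,0],[0,0,0,0,0,0]]' 75; python3 -m inch '[[0,-5,0,0,0,0],[0,-10,0,0,0,0],[0,-15,0,0,0,0],[0,-20,0,0,0,0],[0,-20,0,0,0,0],[0,-20,0,0,0,0],[0,-20,0,0,0,0],[0,-10,0,0,0,0]]'
python3 -m inch '[[0,0,-15,0,0,0],[0,0,-25,0,0,0],[0,0,-25,0,0,0],[0,0,-25,0,0,0],[0,0,-25,0,0,0],[0,0,-25,0,0,0],[0,0,-15,0,0,0],[0,0,0,0,0,0],[0,0,0,0,0,0],[0,0,0,0,0,0]]'
python3 - <<'E'
from plant import r
from h import *
for n in("scene","top"):
    a=r.snapshot(n);hsv=cv2.cvtColor(a["img"],cv2.COLOR_RGB2HSV)
    m=(hsv[...,0]>5)&(hsv[...,0]<16)&(hsv[...,1]>220)&(hsv[...,2]>90)
    for k,st,c in comps(m):
        P=world_pts(a,k); zt=np.percentile(P[:,2],97); t=P[P[:,2]>zt-.004]
        (x,y),R=cv2.minEnclosingCircle(t[:,:2].astype(np.float32))
        nt=np.linalg.svd(t-t.mean(0))[2][2] if len(t)<5000 else 0
        print(n,c.round(),"top z %.3f circ %.4f %.4f R %.4f"%(zt,x,y,R),"normal",nt)
    P=world_pts(a,np.ones((480,640),bool));q=(np.hypot(P[:,0]-.616,P[:,1]+.108)<.06)&(abs(P[:,2]-.05)<.008)
    (x,y),R=cv2.minEnclosingCircle(P[q][:,:2].astype(np.float32));print("tyre",x,y,R)
    if n=="scene":cv2.imwrite("pics/s8.png",a["img"][:,:,::-1])
    else:cv2.imwrite("pics/t8.png",a["img"][:,:,::-1])
E
```

```text
clock: 10.92
tool_pos: [0.618, -0.1087, 0.0725]
eef_rot: [-0.562, 0.43, -0.43, 0.562]
contact_force: [-1.3, -0.5, 10.6]
opening: 0.522
clock: 11.33
tool_pos: [0.6176, -0.1086, 0.071]
eef_rot: [0.562, -0.43, 0.429, -0.562]
contact_force: [-0.5, 0.5, 0.9]
opening: 0.85
clock: 12.0
tool_pos: [0.6196, -0.1092, 0.1951]
eef_rot: [-0.561, 0.428, -0.431, 0.562]
contact_force: [-0.3, -0.7, -0.6]
opening: 0.851
clock: 12.83
tool_pos: [0.4702, -0.1492, 0.192]
eef_rot: [-0.561, 0.429, -0.43, 0.562]
contact_force: [0.4, 0.1, 0.3]
opening: 0.85
scene [393. 247.] top z 0.112 circ 0.5959 0.0799 R 0.0225 normal [ 0.0093959  -0.01663147  0.99981754]
scene [212. 261.] top z 0.082 circ 0.4345 -0.1680 R 0.1068 normal [ 0.6913345  -0.24707147 -0.67897886]
scene [325. 322.] top z 0.112 circ 0.6182 -0.1086 R 0.0227 normal [ 0.01820019 -0.00276479  0.99983054]
tyre 0.6170064210891724 -0.10828696191310883 0.05466034635901451
top [364. 194.] top z 0.113 circ 0.6136 -0.1065 R 0.0221 normal [-0.00831213  0.00231711  0.99996277]
top [261. 205.] top z 0.113 circ 0.5934 0.0808 R 0.0218 normal [-0.00321689 -0.00175392  0.99999329]
top [381. 338.] top z 0.083 circ 0.3536 -0.1385 R 0.0309 normal [-7.89851237e-04  2.04947147e-02  9.99789649e-01]
tyre 0.6146189570426941 -0.1073245257139206 0.05470668897032738
```

View pics/s8.png

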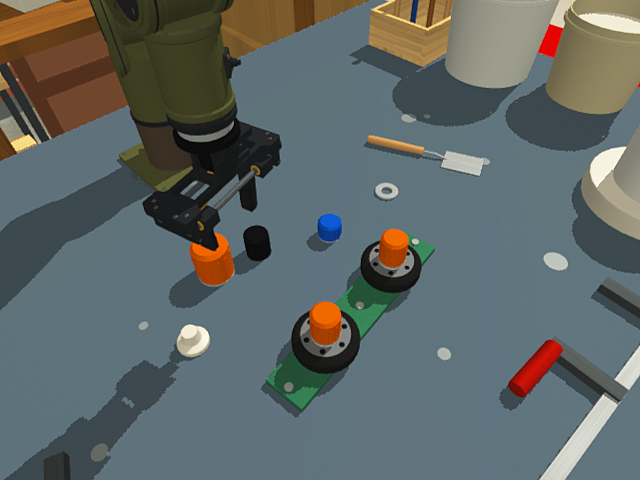

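The cap at (325,322) sits on the wheel at the same height as the reference cap: 112 vs 112 mm in scene, 113 vs 113 mm in top. It is within about 1.4 mm of the tyre centre and upright. The gripper is clear at z 0.19. Handing in.

```bash
python3 - <<'E'
from plant import r
print(r.finish_job())
E
```

```text
the job is handed in; nothing more can be done
None
```

The small loose orange cap is on the bare axle, pressed home against the hub and released. I handed the job in at about 13 s, with the arm backed off and touching nothing; the hand-in reports no verdict.

**How it went:**
- **Grip:** My first grip was too high on the cap. The opening read 44.5 mm with a 5 N upward push, so I regripped 8 mm lower.
- **Alignment:** While lowering, a side force of about 6 N showed I was roughly 2 mm off the axle. I shifted the tool to follow it.
- **Pressing:** The cap stopped hard at 0.0723 m (expected 0.0727 m). I pressed to about 35 N to confirm the stop, above the suggested 5 to 20 N but below the limits.

**Last checks:**
- **Height:** The cap's top is level with the already fitted cap in both views, 112 mm in the scene view and 113 mm in the top view. Both caps read 2–3 mm above the stated 110 mm, which is about the camera calibration error.
- **Centring:** The cap is within about 1.4 mm of the tyre centre in each view.
- **Upright:** The tilt is about 1 degree or less.
- **Disagreement:** The scene and top cameras differ by about 4 mm on the cap's absolute x position, and by about 2 mm on the tyre's.

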